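# Roll a sample jar onto the viewing window

## Task

The amber sample jar lies on the grey inspection board and its contents must not be shaken, so do not grip or lift it: push on the top of it with the fingertips and roll it along the board until it lies wholly over the white viewing window, between the window's two dark edge lines, and leave it at rest there. Touch the jar on its upper half only. Leave the stopper, the tape roll, the dropper bottle and the marker where they are.

Things in the scene. Friction and masses are not known exactly. Their poses are not given: they have to be found in the camera images.
- board: flat grey board fixed to the worktop, 150 mm (own x) x 380 mm (own y, the rolling way) x 10 mm; top at z = 0.010. Origin at the centre of its underside. A flush white window crosses its middle (own y from -38 to +38 mm), with a dark line along either edge. The jar starts 95 to 140 mm from the middle along own y, on the + or the - side
- jar: lying amber jar, black screw cap, about 0.15 kg. Smooth glass cylinder of diameter 50 mm from own x = -45 to +27 mm (middle at -9 mm), then a cap of diameter 41 mm that touches nothing; 90 mm long over all. Origin on the axis, half way along; z = 0.035 while it lies on the board, the jar's top then at z = 0.060. Own x is the axis, cap at +x; own y and z turn as it rolls
- jar_base (a point): centre of the jar's flat base, on the axis, at own x = -45 mm. The glass is slippery (friction about 0.4 on fingers and board). Left alone after a slow roll the jar stops within a few mm (deceleration about 0.2 m/s2)
- jar_cap (a point): centre of the cap's end face, on the axis, at own x = +45 mm. The jar starts about square across the board (within 0.06 rad). While a fingertip moves level on its very top without slipping, the jar travels half as far as the fingertip
- jar_upper (a point): point on the glass surface 25 mm off the jar's axis (own z), half way along the overall length; on top at the start, and turns with the jar
- stopper: bystander: loose black rubber stopper, 26 mm across and 24 mm high, standing on the other end of the board, 95 to 140 mm from the middle; origin at the centre of its underside
- tape_roll: bystander: loose roll of tape lying flat, 103 mm across, 25 mm high, beyond the board; origin at the centre of its underside
- dropper_bottle: bystander: loose standing amber dropper bottle, 33 mm across, 102 mm high, beyond the board; origin at the centre of its underside
- marker: bystander: loose black and white marker pen lying to the left of the board, 135 mm long, 17 mm thick; origin at the centre of its underside
Not all that is in view belongs to the job. Several things have the shape of the jar; the one meant has the colours described above.

How it is judged:
By the outcome, as a careful person would: the job done as asked, in the order asked, and still so for the second after the job is handed in, with the robot touching nothing.
It also fails if it takes over 54 s, if anything falls off the work surface, if the arm or the gripper's body presses on something with over 40 N, if the wrist force passes 120 N, or if a joint passes its speed limit or range.

## Robot

A 7-joint arm with a two-finger parallel gripper is mounted at the origin on a cart in front of the work surface, level with it; the furniture and walls round the work are solid. World frame = base frame: x ahead of the robot, y to its left, z up, the work surface at z = 0. Lengths are in mm, angles in rad, forces in N, time in s.
With the tool pointing down it reaches from about 375 to 925 mm from the base axis. Payload 3.1 kg.
Tool frame: the origin (TCP) lies at the very end of the fingers, on their centre line; the grasp point (between the pads) lies 19 mm behind it (robot.grip_depth is the distance from the TCP to the grasp point, in mm); z points along the fingers, y is the line along which they close (so a half turn about z gives the same grasp; the last joint's range is limited). The gripper opens to 85 mm and grips with 20 to 120 N. Pads are 22 mm wide; open, the fingers measure 114 mm over their backs; the gripper's body (76 mm by 85 mm) begins 54 mm behind the grasp point. The pads swing forward as they close: fully open they stand 13 mm farther back than shut.
Start: joints at [-1.403, 0.383, 0.044, 1.598, -0.018, 1.161, -0.05], TCP at [170.72, 627.182, 231.269] pointing down, gripper open.
Joint ranges: [-2.61, 2.61], [-0.41, 2.15], [-1.48, 1.57], [0, 2.5], [-1.57, 4.71], [0.05, 1.97], [-2.85, 2.85]. Speed limits (rad/s): [2.79, 2.79, 3.14, 3.14, 3.14, 3.14, 3.14].

## Interface

Orientations are given as a 3x3 rotation matrix whose columns are the frame's x, y, z axes.
In Python, from plant import robot gives the robot as it stands.
- The arm moves only by the tool servo_tool, never from a script. Its argument "increments" is a list of rows, each an object of numbers: "dx", "dy", "dz": the shift along the tool's x, y, z in m; "twist": the turn about the tool's z in rad. A call has exactly 8 rows; each row shifts and turns the commanded pose from where the row before left it, along the tool's axes as they then stand; what a row does not reach is not made up. A row lasts 1/12 s, in which the tool goes at most 41.7 mm and 7.16 degrees, less where a joint would pass 70% of its speed; a pose out of reach is approached as far as the arm can. A call is refused whole if a number of a shift passes 0.0417 or a number of a turn 0.125, either way. A call with a gripper value outside its range is refused whole. "claw" is the finger opening in m, from 0 to 0.0854, set as the call begins (left out, the last holds). The fingers move at their own pace and stop on an object; "force" is the grip in N (left out, the last holds). Time passes only in rows, so rows that do not move let the fingers close, or fill a call up. It gives the time, the measured TCP pose, the force, the opening and the grip force at its end, in the units of the state.
- robot.get_state(): the state, without advancing time (a new reading comes with each control period).
- robot.read_camera(name): name is "scene" or "side" or "wrist"; returns a dict with "frame" (384x512x3 uint8, red, green, blue), "z_map" (384x512 float32, mm along the optical axis (not along the pixel's ray), 0 where there is no reading), "fov_y" (degrees; the focal length in pixels is half the picture's height over the tangent of half this angle, whatever the lens; pixels are square), "cx", "cy" (the principal point, pixels), "D" ([k1, k2, p1, p2, k3] as OpenCV has them; the pictures are not rectified), "R" (3x3) and "t" (3): a world point X has camera coordinates R X + t; the wrist camera has in their place "tool_from_camera" (4x4, takes a point from camera to tool coordinates, whose origin is the TCP and whose axes are the flange's). Camera axes: x right, y down, z forward; pixel columns grow to the right and rows downward; lengths in mm; the calibration is good to about 2 mm. A picture is of the moment at which its call begins: read the wrist's pose just before it.
- robot.finish_job(): hands the job in; it is judged then, once.
The state is a dict: "clock": time; "joint_pos": joint angles; "joint_velocities": joint speeds; "joint_efforts": joint torques, N m; "eef_pos": TCP position; "ee_rot": TCP orientation; "contact_force": force on the tool from outside, world axes, zero at the start; "wrist_torque": the same for the moment, N m; "opening": opening from 0.0 (shut) to 1.0 (fully open); "grip_force": force on a finger pad.
Only numpy, scipy, OpenCV 4.12 (cv2) and the standard library are available. Lean on these libraries where they do the work, as an engineer would, in place of code of your own. Each camera call takes 0.05 s, during which the arm holds its last target. There are 200 camera calls.

## Working session

There is one attempt and no reset: what is moved stays moved. The work goes in short steps, Python scripts to look and compute and a tool call to move; the robot and the scene stay as the last step left them, time stands still between calls to the robot, and variables do not carry over. Pictures are saved under pics/ and viewed, at most 10 in all, crops included, and the job is handed in when it is done.

Besides the shell and the picture viewer there is one more tool, called after "Call:" as name(argument=value, ...), one argument or row to a line, values as JSON. servo_tool: Moves the arm, as the interface text tells. Its arguments: {"type":"object","properties":{"increments":{"type":"array"},"claw":{"type":"number"},"force":{"type":"number"}},"required":["increments"]}

```bash
mkdir -p pics; cat > h.py <<'E'
import numpy as np,cv2
from plant import robot
def cam(n):
    st=robot.get_state(); c=robot.read_camera(n)
    if 'R' in c: R=np.array(c['R']);t=np.array(c['t']).ravel()
    else:
        T=np.array(c['tool_from_camera']);W=np.array(st['ee_rot']).reshape(3,3)
        Rw=W@T[:3,:3];p=W@T[:3,3]+np.array(st['eef_pos']);R=Rw.T;t=-R@p
    f=192/np.tan(np.radians(c['fov_y'])/2)
    K=np.array([[f,0,c['cx']],[0,f,c['cy']],[0,0,1]]);D=np.array(c['D'],float)
    g,h=np.meshgrid(np.arange(512.),np.arange(384.))
    u=cv2.undistortPoints(np.stack([g.ravel(),h.ravel()],1).reshape(-1,1,2),K,D).reshape(384,512,2)
    z=c['z_map'].astype(float)
    P=np.dstack([u[...,0]*z,u[...,1]*z,z]); P=(P-t)@R
    P[z==0]=np.nan
    return c['frame'],P,(K,D,R,t,u)
def save(fr,name,s=1.5): cv2.imwrite('pics/'+name,cv2.resize(fr[...,::-1],None,fx=s,fy=s,interpolation=cv2.INTER_CUBIC))
E
python3 - <<'E'
from h import *
for n in ('scene','side'):
    fr,P,m=cam(n); save(fr,n+'1.png'); np.savez(n+'1.npz',fr=fr,P=P,u=m[4],R=m[2],t=m[3])
s=robot.get_state();print(s['clock'],s['ee_rot'],s['eef_pos'],s['opening'])
E
```

```text
0.1 [[-9.64909045e-01  2.62583864e-01 -4.99139445e-04]
 [ 2.62584297e-01  9.64906096e-01 -2.39012947e-03]
 [-1.45986737e-04 -2.43732372e-03 -9.99997019e-01]] [170.50462955 626.33489797 229.98971395] 0.9984537236995434
```

View pics/scene1.png

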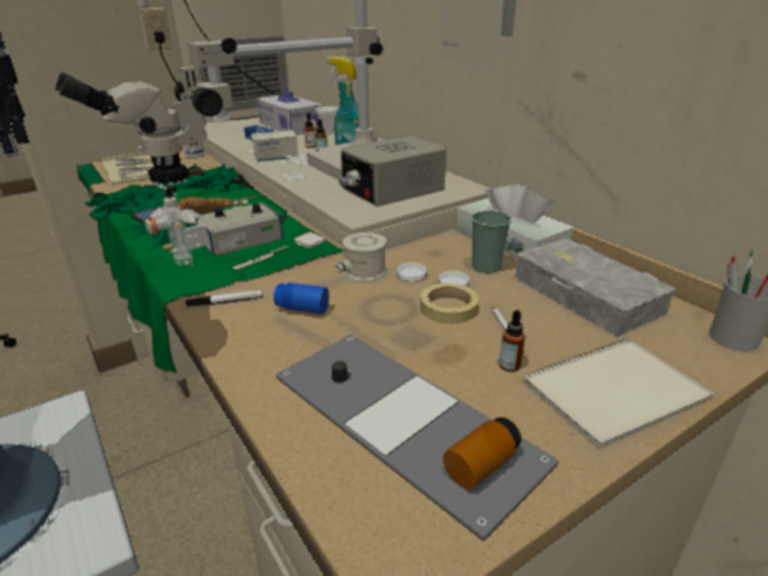

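View pics/side1.png

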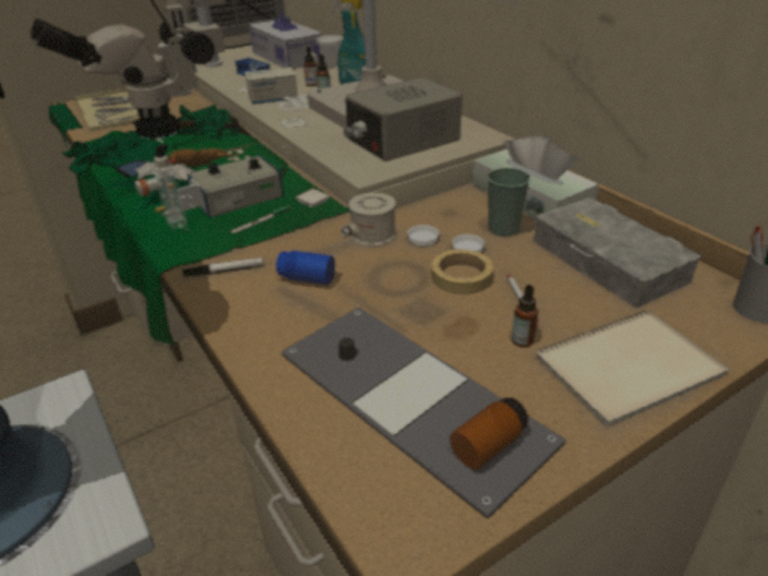

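In both scene and side views two things have the jar's shape: the amber one with a black cap at scene (482,452), lying on the board, and a blue one at (301,298), off the board. The amber jar fits the description. The stopper is at (340,372) and the white window at (402,413). Next I'll confirm with a crop and measure.

```bash
python3 - <<'E'
from h import *
for n in ('scene','side'):
    d=np.load(n+'1.npz');fr,P=d['fr'],d['P']
    hsv=cv2.cvtColor(fr,cv2.COLOR_RGB2HSV).astype(int)
    if n=='scene': save(fr[190:370,170:390],'crop1.png',3)
    X,Y,Z=P[...,0],P[...,1],P[...,2]
    R,t,u=d['R'],d['t'],d['u']
    # rays to plane z=10
    C=-R.T@t; ray=np.dstack([u,np.ones(u.shape[:2])])@R
    G=C+ray*((10-C[2])/ray[...,2])[...,None]
    rr,cc=np.mgrid[:384,:512]
    reg=(rr>215)&(rr<360)&(cc>180)&(cc<375)
    w=(reg&(hsv[...,1]<45)&(hsv[...,2]>(140 if n=='scene' else 125))).astype(np.uint8)
    k,l,s,c=cv2.connectedComponentsWithStats(w); i=1+s[1:,4].argmax(); w=l==i
    rect=cv2.minAreaRect(G[w][:,:2].astype(np.float32)); print(n,'window',s[i],rect,'depth z',np.nanmedian(Z[w]),np.nanmedian(X[w]),np.nanmedian(Y[w]))
    b=(reg&(hsv[...,1]<60)&(np.abs(Z-10)<6)).astype(np.uint8)
    k,l,s,c=cv2.connectedComponentsWithStats(cv2.morphologyEx(b,cv2.MORPH_CLOSE,np.ones((7,7))));i=1+s[1:,4].argmax()
    print('board',cv2.minAreaRect(G[l==i][:,:2].astype(np.float32)))
    a=reg&(hsv[...,1]>150)&(hsv[...,0]<16)&(Z>25)&(cc>285)&(rr>275)
    q=P[a]; print('jar',len(q),np.nanpercentile(Z[a],[50,98]))
    # fit axis: cylinder r=25, z=35
    from scipy.optimize import least_squares
    def res(p):
        nrm=np.array([-np.sin(p[2]),np.cos(p[2])]); dd=(q[:,:2]-p[:2])@nrm
        return np.hypot(dd,q[:,2]-p[3])-25
    m=np.median(q[:,:2],axis=0)
    for th0 in (0,.5,1.,1.6,2.2,2.7):
        o=least_squares(res,[*m,th0,35],loss='soft_l1');
        if th0==0 or o.cost<best.cost: best=o
    p=best.x;ax=np.array([np.cos(p[2]),np.sin(p[2])]);sx=(q[:,:2]-p[:2])@ax
    print('fit',p,best.cost/len(q),'ends',p[:2]+ax*np.percentile(sx,1),p[:2]+ax*np.percentile(sx,99))
    st=reg&(hsv[...,2]<60)&(Z>20)&(cc<260); print('stopper',np.nanmedian(P[st],axis=0))
E
```

```text
scene window [ 231  251   74   52 1847] ((497.56964111328125, -153.7947235107422), (140.4027099609375, 76.1412582397461), 10.262247085571289) depth z 10.023938106003719 492.0568541672717 -156.20590657503536
board ((494.8671875, -156.8880157470703), (151.91513061523438, 378.92962646484375), 10.246870040893555)
jar 300 [39.19578506 57.63052134]
fit [-4.04713667e+02 -4.10706170e+02  1.37960126e-01  3.14059937e+01] 4.620678687554454 ends [ 476.6024774 -288.3423805] [ 553.33611323 -277.68852086]
stopper [461.04037844 -50.59919401  30.31566444]
side window [ 236  236   75   53 1903] ((498.652099609375, -152.22833251953125), (138.40513610839844, 75.27558135986328), 10.203734397888184) depth z 10.22101498752344 493.7436274239596 -154.70944422722408
board ((496.2818908691406, -155.38758850097656), (150.07205200195312, 378.2220153808594), 10.156855583190918)
jar 1059 [52.45374442 60.56722438]
fit [ 3.94953328e+02 -2.95102154e+02  1.19613189e-01  3.45789254e+01] 2.1851997784339394 ends [ 476.85576195 -285.2585532 ] [ 552.1869807  -276.20472603]
stopper [462.52038934 -49.08318797  31.33688024]
```

View pics/crop1.png

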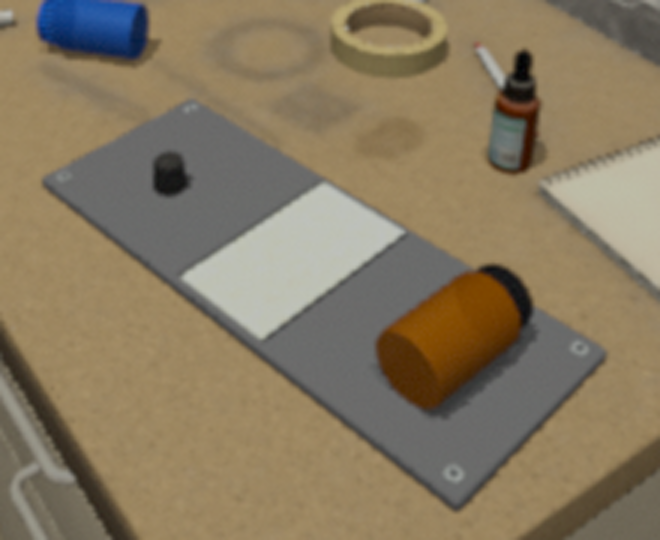

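The crop confirms it: amber glass and a black cap, at crop (455,335), so this is the jar to roll. The blue one at crop (92,25) is not. The jar lies about 127 mm on the board's -y side and has to roll toward world +y. I'll move over it now.

Call:
servo_tool(
  increments=[
    {"dx":-0.03,"dy":-0.026},
    {"dx":-0.03,"dy":-0.026},
    {"dx":-0.03,"dy":-0.026},
    {"dx":-0.03,"dy":-0.026},
    {"dx":-0.03,"dy":-0.026},
    {"dx":-0.03,"dy":-0.026},
    {"dx":-0.03,"dy":-0.026},
    {"dx":-0.03,"dy":-0.026},
  ],
  claw=0.03,
)

```text
$.increments[0]: bad value
```

Call:
servo_tool(
  increments=[
    {"dx":-0.025,"dy":-0.0315},
    {"dx":-0.025,"dy":-0.0315},
    {"dx":-0.025,"dy":-0.0315},
    {"dx":-0.025,"dy":-0.0315},
    {"dx":-0.025,"dy":-0.0315},
    {"dx":-0.025,"dy":-0.0315},
    {"dx":-0.025,"dy":-0.0315},
    {"dx":-0.025,"dy":-0.0315},
  ],
)

```text
$.increments[0]: bad value
```

Call:
servo_tool(
  increments=[
    {"dx":-0.013,"dy":-0.037},
    {"dx":-0.013,"dy":-0.037},
    {"dx":-0.013,"dy":-0.037},
    {"dx":-0.013,"dy":-0.037},
    {"dx":-0.013,"dy":-0.037},
    {"dx":-0.013,"dy":-0.037},
    {"dx":-0.013,"dy":-0.037},
    {"dx":-0.013,"dy":-0.037},
  ],
)

```text
$.increments[0]: bad value
```

Call:
servo_tool(
  increments=[
    {"twist":0.118},
    {"twist":0.118},
    {"twist":0.118},
    {"twist":0.118},
    {"twist":0.118},
    {"twist":0.118},
    {"twist":0.118},
    {"twist":0.118},
  ],
)

```text
$.increments[0]: bad value
```

Call:
servo_tool(
  increments=[
    {"dx":-0.03,"dy":-0.026,"dz":0,"twist":0},
    {"dx":-0.03,"dy":-0.026,"dz":0,"twist":0},
    {"dx":-0.03,"dy":-0.026,"dz":0,"twist":0},
    {"dx":-0.03,"dy":-0.026,"dz":0,"twist":0},
    {"dx":-0.03,"dy":-0.026,"dz":0,"twist":0},
    {"dx":-0.03,"dy":-0.026,"dz":0,"twist":0},
    {"dx":-0.03,"dy":-0.026,"dz":0,"twist":0},
    {"dx":-0.03,"dy":-0.026,"dz":0,"twist":0},
  ],
  claw=0.03,
)

```text
clock: 0.77
eef_pos: [348.1, 361.3, 230.9]
ee_rot: [[-0.965, 0.263, -0.001], [0.263, 0.965, -0.0], [0.0, -0.001, -1.0]]
contact_force: [0.7, -0.3, -0.1]
opening: 0.35
grip_force: 0.0
```

Call:
servo_tool(
  increments=[
    {"dx":-0.025,"dy":-0.0315,"dz":0,"twist":0},
    {"dx":-0.025,"dy":-0.0315,"dz":0,"twist":0},
    {"dx":-0.025,"dy":-0.0315,"dz":0,"twist":0},
    {"dx":-0.025,"dy":-0.0315,"dz":0,"twist":0},
    {"dx":-0.025,"dy":-0.0315,"dz":0,"twist":0},
    {"dx":-0.025,"dy":-0.0315,"dz":0,"twist":0},
    {"dx":-0.025,"dy":-0.0315,"dz":0,"twist":0},
    {"dx":-0.025,"dy":-0.0315,"dz":0,"twist":0},
  ],
)

```text
clock: 1.43
eef_pos: [474.4, 65.8, 231.1]
ee_rot: [[-0.965, 0.262, -0.0], [0.262, 0.965, 0.0], [0.0, 0.0, -1.0]]
contact_force: [1.5, 0.9, -0.6]
opening: 0.348
grip_force: 0.0
```

Call:
servo_tool(
  increments=[
    {"dx":-0.013,"dy":-0.037,"dz":0,"twist":0},
    {"dx":-0.013,"dy":-0.037,"dz":0,"twist":0},
    {"dx":-0.013,"dy":-0.037,"dz":0,"twist":0},
    {"dx":-0.013,"dy":-0.037,"dz":0,"twist":0},
    {"dx":-0.013,"dy":-0.037,"dz":0,"twist":0},
    {"dx":-0.013,"dy":-0.037,"dz":0,"twist":0},
    {"dx":-0.013,"dy":-0.037,"dz":0,"twist":0},
    {"dx":-0.013,"dy":-0.037,"dz":0,"twist":0},
  ],
)

```text
clock: 2.1
eef_pos: [496.6, -246.6, 231.0]
ee_rot: [[-0.965, 0.262, -0.0], [0.262, 0.965, 0.001], [0.0, 0.001, -1.0]]
contact_force: [1.2, -0.3, -1.0]
opening: 0.352
grip_force: 0.0
```

Call:
servo_tool(
  increments=[
    {"dx":0,"dy":0,"dz":0,"twist":0.118},
    {"dx":0,"dy":0,"dz":0,"twist":0.118},
    {"dx":0,"dy":0,"dz":0,"twist":0.118},
    {"dx":0,"dy":0,"dz":0,"twist":0.118},
    {"dx":0,"dy":0,"dz":0,"twist":0.118},
    {"dx":0,"dy":0,"dz":0,"twist":0.118},
    {"dx":0,"dy":0,"dz":0,"twist":0.118},
    {"dx":0,"dy":0,"dz":0,"twist":0.118},
  ],
)

```text
clock: 2.77
eef_pos: [496.7, -244.9, 230.8]
ee_rot: [[-0.348, 0.938, -0.001], [0.938, 0.348, 0.0], [0.001, -0.001, -1.0]]
contact_force: [0.1, 0.6, -0.4]
opening: 0.352
grip_force: 0.0
```

Call:
servo_tool(
  increments=[
    {"dx":0,"dy":0,"dz":0,"twist":0.118},
    {"dx":0,"dy":0,"dz":0,"twist":0.115},
    {"dx":0,"dy":0,"dz":0.01,"twist":0},
    {"dx":0,"dy":0,"dz":0.01,"twist":0},
    {"dx":0,"dy":0,"dz":0.01,"twist":0},
    {"dx":0,"dy":0,"dz":0.01,"twist":0},
    {"dx":0,"dy":0,"dz":0,"twist":0},
    {"dx":0,"dy":0,"dz":0,"twist":0},
  ],
)

```text
clock: 3.43
eef_pos: [496.1, -244.9, 190.0]
ee_rot: [[-0.128, 0.992, -0.003], [0.992, 0.128, 0.001], [0.001, -0.003, -1.0]]
contact_force: [-0.2, 0.6, 1.0]
opening: 0.35
grip_force: 0.0
```

```bash
cat >> h.py <<'E'
from scipy.optimize import least_squares
BC=np.array([496.3,-155.3]);BA=0.178
BX=np.array([np.cos(BA),np.sin(BA)]);BY=np.array([-np.sin(BA),np.cos(BA)])
def jar(n):
    fr,P,m=cam(n); hsv=cv2.cvtColor(fr,cv2.COLOR_RGB2HSV).astype(int)
    b=(P[...,:2]-BC); bx,by=b@BX,b@BY
    a=(hsv[...,1]>140)&(hsv[...,0]<17)&(P[...,2]>25)&(P[...,2]<66)&(abs(bx)<75)&(abs(by)<190)
    q=P[a]
    if len(q)<80: print(n,'few',len(q)); return fr
    def res(p):
        dd=(q[:,:2]-p[:2])@np.array([-np.sin(p[2]),np.cos(p[2])])
        return np.hypot(dd,q[:,2]-35)-25
    o=least_squares(res,[*np.median(q[:,:2],axis=0),.13],loss='soft_l1');p=o.x
    ax=np.array([np.cos(p[2]),np.sin(p[2])]);s=(q[:,:2]-p[:2])@ax
    e=[p[:2]+ax*np.percentile(s,k) for k in (1,99)];c=(e[0]+e[1])/2
    print(n,len(q),'mid',c.round(1),'ang',p[2].round(3),'len',np.ptp([s.min(),s.max()]).round(),'board xy',((c-BC)@BX).round(1),((c-BC)@BY).round(1),'cost',(o.cost/len(q)).round(2),'top',np.percentile(q[:,2],97).round(1))
    return fr
E
python3 - <<'E'
from h import *
fr=jar('wrist'); jar('side'); jar('scene'); save(fr,'w1.png')
E
```

```text
wrist 2681 mid [ 514.4 -281.9] ang 0.124 len 73.0 board xy -4.6 -127.8 cost 0.21 top 60.7
side 1244 mid [ 514.9 -280.5] ang 0.119 len 83.0 board xy -3.9 -126.5 cost 2.0 top 60.6
scene 575 mid [ 514.4 -282.7] ang 0.123 len 81.0 board xy -4.7 -128.5 cost 4.18 top 57.7
```

View pics/w1.png

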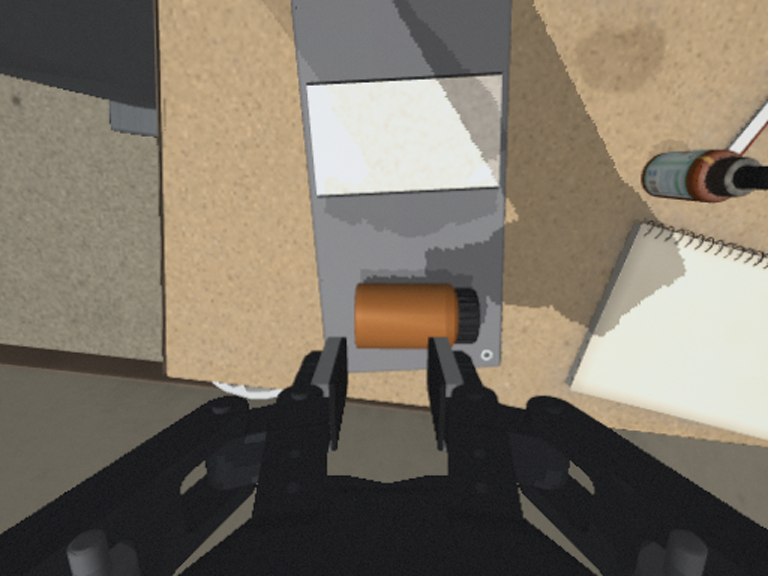

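The wrist view shows the jar at (415,315) with its cap to the right, the window at (405,135), and the fingers spread along the jar's axis. I'll descend just behind the jar's top line.

Call:
servo_tool(
  increments=[
    {"dx":-0.016,"dy":0.0045,"dz":0.02,"twist":0},
    {"dx":-0.016,"dy":0.0045,"dz":0.02,"twist":0},
    {"dx":-0.016,"dy":0.0045,"dz":0.02,"twist":0},
    {"dx":0,"dy":0,"dz":0.02,"twist":0},
    {"dx":0,"dy":0,"dz":0.02,"twist":0},
    {"dx":0,"dy":0,"dz":0.02,"twist":0},
    {"dx":0,"dy":0,"dz":0,"twist":0},
    {"dx":0,"dy":0,"dz":0,"twist":0},
  ],
)

```text
clock: 4.25
eef_pos: [516.3, -290.8, 70.9]
ee_rot: [[-0.128, 0.992, -0.002], [0.992, 0.128, 0.0], [0.001, -0.001, -1.0]]
contact_force: [-0.2, 0.0, 0.9]
opening: 0.349
grip_force: 0.0
```

Call:
servo_tool(
  increments=[
    {"dx":0,"dy":0,"dz":0.002,"twist":0},
    {"dx":0,"dy":0,"dz":0.002,"twist":0},
    {"dx":0,"dy":0,"dz":0.001,"twist":0},
    {"dx":0,"dy":0,"dz":0.001,"twist":0},
    {"dx":0,"dy":0,"dz":0.001,"twist":0},
    {"dx":0,"dy":0,"dz":0.001,"twist":0},
    {"dx":0,"dy":0,"dz":0,"twist":0},
    {"dx":0,"dy":0,"dz":0,"twist":0},
  ],
)

```text
clock: 4.92
eef_pos: [516.6, -291.0, 63.2]
ee_rot: [[-0.128, 0.992, -0.0], [0.992, 0.128, 0.0], [0.0, -0.0, -1.0]]
contact_force: [-0.6, -0.3, 0.2]
opening: 0.351
grip_force: 0.0
```

Call:
servo_tool(
  increments=[
    {"dx":0,"dy":0,"dz":0.001,"twist":0},
    {"dx":0,"dy":0,"dz":0.001,"twist":0},
    {"dx":0,"dy":0,"dz":0.001,"twist":0},
    {"dx":0,"dy":0,"dz":0.001,"twist":0},
    {"dx":0,"dy":0,"dz":0,"twist":0},
    {"dx":0,"dy":0,"dz":0,"twist":0},
    {"dx":0,"dy":0,"dz":0,"twist":0},
    {"dx":0,"dy":0,"dz":0,"twist":0},
  ],
)

```text
clock: 5.58
eef_pos: [516.7, -291.4, 59.6]
ee_rot: [[-0.128, 0.992, 0.0], [0.992, 0.128, -0.0], [-0.0, 0.0, -1.0]]
contact_force: [-0.5, -0.4, 4.3]
opening: 0.351
grip_force: 1.6
```

Call:
servo_tool(
  increments=[
    {"dx":0.002,"dy":0,"dz":0.0003,"twist":0},
    {"dx":0.004,"dy":0,"dz":0,"twist":0},
    {"dx":0.006,"dy":0,"dz":0,"twist":0},
    {"dx":0.008,"dy":0,"dz":0,"twist":0},
    {"dx":0.008,"dy":0,"dz":0,"twist":0},
    {"dx":0.008,"dy":0,"dz":0,"twist":0},
    {"dx":0.008,"dy":0,"dz":-0.004,"twist":0},
    {"dx":0.004,"dy":0,"dz":-0.012,"twist":0},
  ],
)

```text
clock: 6.25
eef_pos: [508.7, -240.1, 73.2]
ee_rot: [[-0.13, 0.992, -0.005], [0.992, 0.13, 0.003], [0.004, -0.004, -1.0]]
contact_force: [-0.5, 1.0, -0.4]
opening: 0.349
grip_force: 0.0
```

```bash
python3 - <<'E'
from h import *
fr=jar('side');jar('wrist');print(robot.get_state()['eef_pos'])
E
```

```text
side 1181 mid [ 511.9 -254.6] ang 0.121 len 81.0 board xy -2.3 -100.5 cost 1.97 top 60.5
wrist 5480 mid [ 510.9 -254.4] ang 0.122 len 74.0 board xy -3.2 -100.1 cost 0.17 top 60.4
[ 511.69931884 -242.29418786   76.24092249]
```

Call:
servo_tool(
  increments=[
    {"dx":-0.008,"dy":-0.001,"dz":0,"twist":0},
    {"dx":-0.008,"dy":-0.001,"dz":0,"twist":0},
    {"dx":-0.006,"dy":0,"dz":0,"twist":0},
    {"dx":0,"dy":0,"dz":0.006,"twist":0},
    {"dx":0,"dy":0,"dz":0.006,"twist":0},
    {"dx":0,"dy":0,"dz":0.002,"twist":0},
    {"dx":0,"dy":0,"dz":0.001,"twist":0},
    {"dx":0,"dy":0,"dz":0.001,"twist":0},
  ],
)

```text
clock: 7.02
eef_pos: [510.6, -265.4, 58.4]
ee_rot: [[-0.128, 0.992, -0.002], [0.992, 0.128, 0.0], [0.0, -0.002, -1.0]]
contact_force: [-1.0, -0.7, 2.7]
opening: 0.35
grip_force: 1.6
```

Call:
servo_tool(
  increments=[
    {"dx":0.003,"dy":0,"dz":0,"twist":0},
    {"dx":0.005,"dy":0,"dz":0,"twist":0},
    {"dx":0.006,"dy":0,"dz":0,"twist":0},
    {"dx":0.008,"dy":0,"dz":0,"twist":0},
    {"dx":0.008,"dy":0,"dz":0,"twist":0},
    {"dx":0.008,"dy":0,"dz":0,"twist":0},
    {"dx":0.008,"dy":0,"dz":-0.004,"twist":0},
    {"dx":0.004,"dy":0,"dz":-0.012,"twist":0},
  ],
)

```text
clock: 7.68
eef_pos: [503.8, -212.4, 73.6]
ee_rot: [[-0.13, 0.992, -0.003], [0.992, 0.13, 0.003], [0.003, -0.003, -1.0]]
contact_force: [0.0, 0.7, -0.4]
opening: 0.35
grip_force: 0.0
```

```bash
python3 - <<'E'
from h import *
fr=jar('side');jar('side');jar('wrist');print(robot.get_state()['eef_pos'])
E
```

```text
side 1081 mid [ 507.7 -221.5] ang 0.122 len 82.0 board xy -0.5 -67.1 cost 2.02 top 60.6
side 1073 mid [ 507.3 -219.8] ang 0.12 len 80.0 board xy -0.6 -65.4 cost 2.01 top 60.3
wrist 6146 mid [ 506.8 -220. ] ang 0.123 len 74.0 board xy -1.2 -65.5 cost 0.19 top 60.5
[ 506.44459728 -215.14888488   76.14258786]
```

Call:
servo_tool(
  increments=[
    {"dx":-0.006,"dy":0,"dz":0,"twist":0},
    {"dx":-0.005,"dy":0,"dz":0,"twist":0},
    {"dx":0,"dy":0,"dz":0.003,"twist":0},
    {"dx":0,"dy":0,"dz":0.005,"twist":0},
    {"dx":0,"dy":0,"dz":0.004,"twist":0},
    {"dx":0,"dy":0,"dz":0.002,"twist":0},
    {"dx":0,"dy":0,"dz":0.001,"twist":0},
    {"dx":0,"dy":0,"dz":0.0008,"twist":0},
  ],
)

```text
clock: 8.5
eef_pos: [505.8, -227.6, 59.4]
ee_rot: [[-0.127, 0.992, -0.001], [0.992, 0.127, -0.0], [-0.0, -0.001, -1.0]]
contact_force: [-2.0, -0.5, 7.5]
opening: 0.349
grip_force: 3.8
```

```bash
python3 - <<'E'
from h import *
jar('side');jar('wrist');print(robot.get_state()['eef_pos'],robot.get_state()['contact_force'])
E
```

```text
side 809 mid [ 506.6 -216. ] ang 3.264 len 80.0 board xy -0.6 -61.6 cost 2.52 top 60.3
wrist 8618 mid [ 506.6 -217.8] ang 0.123 len 74.0 board xy -0.9 -63.3 cost 0.2 top 60.6
[ 505.75191829 -227.66143103   59.47549106] [-2.12475531 -0.49617146  4.43294941]
```

Call:
servo_tool(
  increments=[
    {"dx":0.003,"dy":0,"dz":0,"twist":0},
    {"dx":0.005,"dy":0,"dz":0,"twist":0},
    {"dx":0.006,"dy":0,"dz":0,"twist":0},
    {"dx":0.007,"dy":0,"dz":0,"twist":0},
    {"dx":0.008,"dy":0,"dz":0,"twist":0},
    {"dx":0.008,"dy":0,"dz":0,"twist":0},
    {"dx":0.008,"dy":0,"dz":-0.004,"twist":0},
    {"dx":0.004,"dy":0,"dz":-0.012,"twist":0},
  ],
)

```text
clock: 9.27
eef_pos: [498.8, -175.2, 73.7]
ee_rot: [[-0.13, 0.992, -0.003], [0.992, 0.13, 0.002], [0.003, -0.003, -1.0]]
contact_force: [1.3, -0.4, 0.9]
opening: 0.354
grip_force: 0.0
```

Call:
servo_tool(
  increments=[
    {"dx":0,"dy":0,"dz":0,"twist":0},
    {"dx":0,"dy":0,"dz":0,"twist":0},
    {"dx":0,"dy":0,"dz":0,"twist":0},
    {"dx":0,"dy":0,"dz":0,"twist":0},
    {"dx":0,"dy":0,"dz":0,"twist":0},
    {"dx":0,"dy":0,"dz":0,"twist":0},
    {"dx":0,"dy":0,"dz":0,"twist":0},
    {"dx":0,"dy":0,"dz":0,"twist":0},
  ],
)

```text
clock: 9.93
eef_pos: [499.9, -178.4, 75.0]
ee_rot: [[-0.127, 0.992, -0.0], [0.992, 0.127, -0.0], [-0.0, -0.0, -1.0]]
contact_force: [1.0, -0.1, 0.5]
opening: 0.354
grip_force: 0.0
```

```bash
python3 - <<'E'
from h import *
jar('side');jar('wrist');print(robot.get_state()['eef_pos'],robot.get_state()['contact_force'])
E
```

```text
side 1008 mid [ 502.6 -183.2] ang 0.126 len 81.0 board xy 1.3 -28.6 cost 1.98 top 60.7
wrist 6104 mid [ 502.5 -184.8] ang 0.122 len 74.0 board xy 0.9 -30.1 cost 0.19 top 60.5
[ 499.97743257 -178.38572907   75.08651905] [ 0.65502425 -0.00303851 -0.13016647]
```

Call:
servo_tool(
  increments=[
    {"dx":-0.008,"dy":0.0015,"dz":0,"twist":0},
    {"dx":-0.0075,"dy":0,"dz":0,"twist":0},
    {"dx":0,"dy":0,"dz":0.003,"twist":0},
    {"dx":0,"dy":0,"dz":0.005,"twist":0},
    {"dx":0,"dy":0,"dz":0.004,"twist":0},
    {"dx":0,"dy":0,"dz":0.002,"twist":0},
    {"dx":0,"dy":0,"dz":0.001,"twist":0},
    {"dx":0,"dy":0,"dz":0.0008,"twist":0},
  ],
)

```text
clock: 10.7
eef_pos: [503.1, -193.7, 59.5]
ee_rot: [[-0.128, 0.992, -0.001], [0.992, 0.128, 0.0], [0.0, -0.001, -1.0]]
contact_force: [-1.9, -0.5, 6.6]
opening: 0.353
grip_force: 3.6
```

Call:
servo_tool(
  increments=[
    {"dx":0.003,"dy":0,"dz":0,"twist":0},
    {"dx":0.005,"dy":0,"dz":0,"twist":0},
    {"dx":0.006,"dy":0,"dz":0,"twist":0},
    {"dx":0.007,"dy":0,"dz":0,"twist":0},
    {"dx":0.007,"dy":0,"dz":0,"twist":0},
    {"dx":0.006,"dy":0,"dz":0,"twist":0},
    {"dx":0.006,"dy":0,"dz":-0.004,"twist":0},
    {"dx":0.004,"dy":0,"dz":-0.012,"twist":0},
  ],
)

```text
clock: 11.37
eef_pos: [496.7, -147.2, 74.0]
ee_rot: [[-0.129, 0.992, -0.003], [0.992, 0.129, 0.001], [0.002, -0.003, -1.0]]
contact_force: [-0.5, 0.6, -0.2]
opening: 0.35
grip_force: 0.0
```

Call:
servo_tool(
  increments=[
    {"dx":0,"dy":0,"dz":-0.01,"twist":0},
    {"dx":0,"dy":0,"dz":-0.01,"twist":0},
    {"dx":0,"dy":0,"dz":-0.01,"twist":0},
    {"dx":0,"dy":0,"dz":-0.01,"twist":0},
    {"dx":0,"dy":0,"dz":-0.01,"twist":0},
    {"dx":0,"dy":0,"dz":0,"twist":0},
    {"dx":0,"dy":0,"dz":0,"twist":0},
    {"dx":0,"dy":0,"dz":0,"twist":0},
  ],
)

```text
clock: 12.03
eef_pos: [497.7, -149.7, 125.2]
ee_rot: [[-0.128, 0.992, -0.0], [0.992, 0.128, 0.0], [0.0, -0.0, -1.0]]
contact_force: [0.5, -0.0, -1.1]
opening: 0.353
grip_force: 0.0
```

```bash
python3 - <<'E'
from h import *
jar('side');fr=jar('wrist');print(robot.get_state()['eef_pos']);save(fr,'w2.png')
E
```

```text
side 957 mid [ 499.6 -158.4] ang 0.118 len 81.0 board xy 2.7 -3.6 cost 1.97 top 60.4
wrist 4566 mid [ 499.3 -160. ] ang 0.123 len 73.0 board xy 2.2 -5.2 cost 0.19 top 60.5
[ 497.32295734 -149.59283259  124.77984611]
```

View pics/w2.png

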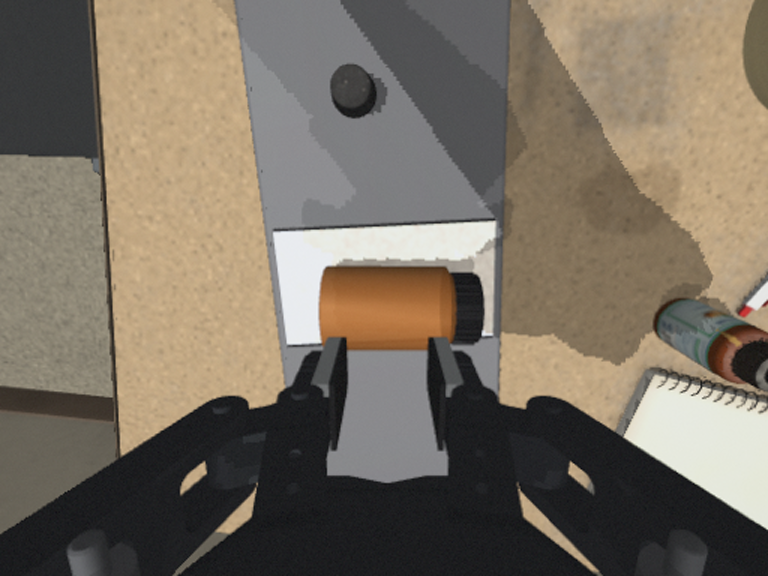

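The wrist view shows the jar lying over the window at (385,308), with the far edge line at (274,229)-(495,219) and the near one at (288,346)-(492,337). I'll check the margin to both lines using the same camera.

```bash
python3 - <<'E'
from h import *
fr,P,(K,D,R,t,u)=cam('wrist')
C=-R.T@t
for x,y in [(274,229),(495,219),(288,346),(492,337)]:
    a=u[int(y/1.5),int(x/1.5)]; r=np.array([*a,1])@R; g=C+r*(10-C[2])/r[2]
    print(g.round(1),((g[:2]-BC)@BX).round(1),((g[:2]-BC)@BY).round(1))
jar('wrist');jar('wrist')
E
```

```text
[ 422.9 -126.3   10. ] -67.1 41.6
[ 558.7 -103.1   10. ] 70.7 40.3
[ 437.1 -204.1   10. ] -66.9 -37.6
[ 572.3 -180.    10. ] 70.4 -37.8
wrist 4558 mid [ 499.4 -160. ] ang 0.123 len 73.0 board xy 2.3 -5.2 cost 0.2 top 60.6
wrist 4558 mid [ 499.5 -160. ] ang 0.122 len 73.0 board xy 2.3 -5.2 cost 0.19 top 60.6
```

The jar is inside the window but about 6 mm low of its centre, so I'll give it one gentle nudge.

Call:
servo_tool(
  increments=[
    {"dx":-0.0075,"dy":0,"dz":0.01,"twist":0},
    {"dx":-0.0065,"dy":0,"dz":0.016,"twist":0},
    {"dx":0,"dy":0,"dz":0.016,"twist":0},
    {"dx":0,"dy":0,"dz":0.012,"twist":0},
    {"dx":0,"dy":0,"dz":0.006,"twist":0},
    {"dx":0,"dy":0,"dz":0.003,"twist":0},
    {"dx":0,"dy":0,"dz":0.0015,"twist":0},
    {"dx":0,"dy":0,"dz":0.001,"twist":0},
  ],
)

```text
clock: 12.95
eef_pos: [500.0, -163.7, 60.1]
ee_rot: [[-0.128, 0.992, 0.001], [0.992, 0.128, -0.0], [-0.0, 0.0, -1.0]]
contact_force: [0.1, -0.2, -1.0]
opening: 0.356
grip_force: 0.0
```

Call:
servo_tool(
  increments=[
    {"dx":0.001,"dy":0,"dz":0,"twist":0},
    {"dx":0.002,"dy":0,"dz":0,"twist":0},
    {"dx":0.003,"dy":0,"dz":0,"twist":0},
    {"dx":0.003,"dy":0,"dz":0,"twist":0},
    {"dx":0.002,"dy":0,"dz":0,"twist":0},
    {"dx":0.001,"dy":0,"dz":0,"twist":0},
    {"dx":0,"dy":0,"dz":0,"twist":0},
    {"dx":0,"dy":0,"dz":0,"twist":0},
  ],
)

```text
clock: 13.62
eef_pos: [498.2, -151.6, 59.9]
ee_rot: [[-0.128, 0.992, 0.0], [0.992, 0.128, -0.0], [-0.0, 0.0, -1.0]]
contact_force: [0.1, -0.3, 0.6]
opening: 0.356
grip_force: 0.0
```

Call:
servo_tool(
  increments=[
    {"dx":0,"dy":0,"dz":-0.002,"twist":0},
    {"dx":0,"dy":0,"dz":-0.006,"twist":0},
    {"dx":0,"dy":0,"dz":-0.012,"twist":0},
    {"dx":0,"dy":0,"dz":-0.02,"twist":0},
    {"dx":0,"dy":0,"dz":-0.02,"twist":0},
    {"dx":0,"dy":0,"dz":-0.02,"twist":0},
    {"dx":0,"dy":0,"dz":0,"twist":0},
    {"dx":0,"dy":0,"dz":0,"twist":0},
  ],
)

```text
clock: 14.28
eef_pos: [499.5, -152.2, 141.8]
ee_rot: [[-0.127, 0.992, 0.004], [0.992, 0.127, 0.0], [-0.0, 0.004, -1.0]]
contact_force: [-0.3, 1.0, 0.3]
opening: 0.351
grip_force: 0.0
```

```bash
python3 - <<'E'
from h import *
jar('wrist');jar('side');fr=jar('scene');print(robot.get_state()['eef_pos']);save(fr[190:370,170:390],'s2.png',3);jar('wrist')
E
```

```text
wrist 4189 mid [ 499.5 -160. ] ang 0.124 len 73.0 board xy 2.3 -5.2 cost 0.2 top 60.5
side 959 mid [ 499.7 -158.3] ang 0.125 len 82.0 board xy 2.8 -3.6 cost 2.0 top 60.4
scene 491 mid [ 499.6 -160.5] ang 0.12 len 81.0 board xy 2.3 -5.7 cost 3.59 top 58.1
[ 497.44004229 -151.39982911  139.33211888]
wrist 4248 mid [ 499.4 -160. ] ang 0.124 len 73.0 board xy 2.2 -5.2 cost 0.2 top 60.6
```

View pics/s2.png

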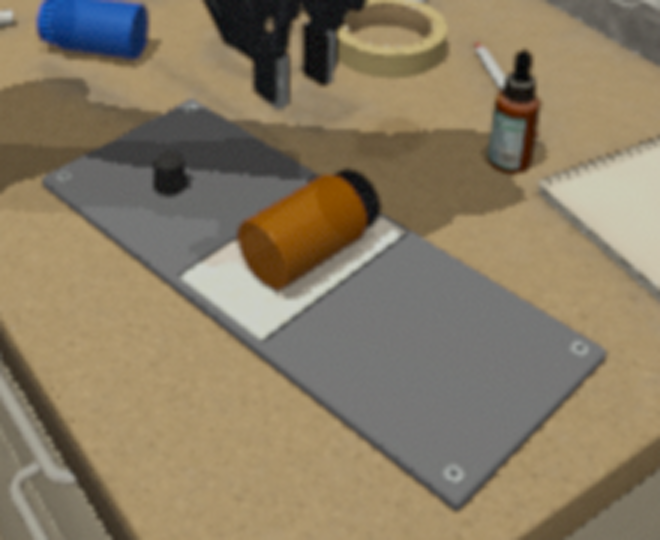

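The nudge passed just above the jar without touching it, and the jar is unmoved at crop (310,230). I'll repeat it 1 mm lower.

Call:
servo_tool(
  increments=[
    {"dx":-0.007,"dy":0,"dz":0.02,"twist":0},
    {"dx":-0.005,"dy":0,"dz":0.02,"twist":0},
    {"dx":0,"dy":0,"dz":0.02,"twist":0},
    {"dx":0,"dy":0,"dz":0.012,"twist":0},
    {"dx":0,"dy":0,"dz":0.005,"twist":0},
    {"dx":0,"dy":0,"dz":0.002,"twist":0},
    {"dx":0,"dy":0,"dz":0.001,"twist":0},
    {"dx":0,"dy":0,"dz":0.001,"twist":0},
  ],
)

```text
clock: 15.15
eef_pos: [500.4, -163.9, 59.6]
ee_rot: [[-0.128, 0.992, 0.001], [0.992, 0.128, -0.0], [-0.0, 0.001, -1.0]]
contact_force: [-2.2, -0.6, 6.2]
opening: 0.354
grip_force: 3.2
```

Call:
servo_tool(
  increments=[
    {"dx":0.001,"dy":0,"dz":0,"twist":0},
    {"dx":0.002,"dy":0,"dz":0,"twist":0},
    {"dx":0.003,"dy":0,"dz":0,"twist":0},
    {"dx":0.003,"dy":0,"dz":0,"twist":0},
    {"dx":0.002,"dy":0,"dz":0,"twist":0},
    {"dx":0.001,"dy":0,"dz":0,"twist":0},
    {"dx":0,"dy":0,"dz":0,"twist":0},
    {"dx":0,"dy":0,"dz":0,"twist":0},
  ],
)

```text
clock: 15.82
eef_pos: [499.1, -151.6, 59.6]
ee_rot: [[-0.128, 0.992, 0.002], [0.992, 0.128, -0.0], [-0.0, 0.002, -1.0]]
contact_force: [-0.1, -0.1, 5.0]
opening: 0.349
grip_force: 2.5
```

Call:
servo_tool(
  increments=[
    {"dx":0,"dy":0,"dz":-0.002,"twist":0},
    {"dx":0,"dy":0,"dz":-0.006,"twist":0},
    {"dx":0,"dy":0,"dz":-0.012,"twist":0},
    {"dx":0,"dy":0,"dz":-0.02,"twist":0},
    {"dx":0,"dy":0,"dz":-0.02,"twist":0},
    {"dx":0,"dy":0,"dz":-0.02,"twist":0},
    {"dx":0,"dy":0,"dz":0,"twist":0},
    {"dx":0,"dy":0,"dz":0,"twist":0},
  ],
)

```text
clock: 16.48
eef_pos: [499.1, -151.9, 140.4]
ee_rot: [[-0.128, 0.992, 0.003], [0.992, 0.128, 0.0], [0.0, 0.003, -1.0]]
contact_force: [0.8, -0.3, -0.9]
opening: 0.354
grip_force: 0.0
```

```bash
python3 - <<'E'
from h import *
jar('wrist');jar('side');fr=jar('wrist');jar('wrist');print(robot.get_state()['eef_pos']);save(fr,'w3.png')
E
```

```text
wrist 4294 mid [ 498.8 -155.2] ang 0.124 len 73.0 board xy 2.5 -0.4 cost 0.19 top 60.6
side 963 mid [ 499.2 -153.6] ang 0.124 len 80.0 board xy 3.2 1.2 cost 1.93 top 60.3
wrist 4378 mid [ 498.9 -155.2] ang 0.124 len 73.0 board xy 2.6 -0.4 cost 0.2 top 60.6
wrist 4358 mid [ 498.8 -155.2] ang 0.125 len 74.0 board xy 2.5 -0.4 cost 0.19 top 60.6
[ 497.14982562 -151.32134499  137.92887462]
```

View pics/w3.png

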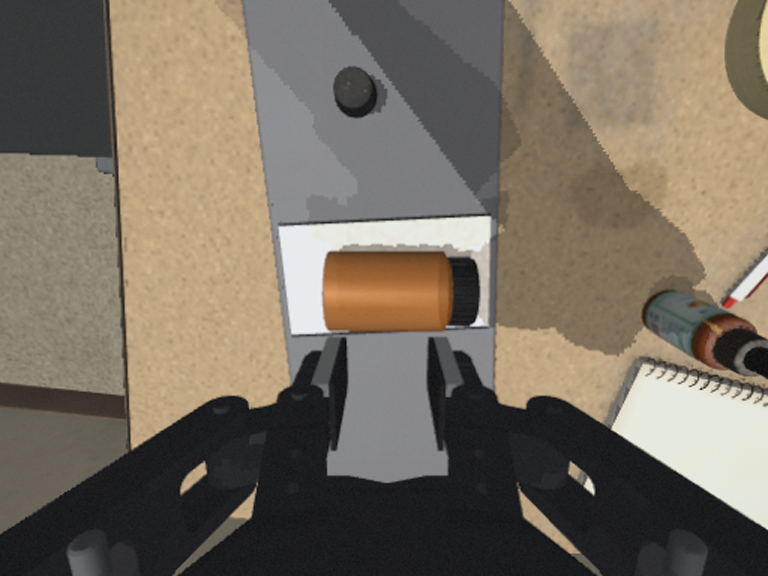

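The jar is at rest at (400,292), centred between the edge lines (about 0 mm off, with roughly 10 mm of margin). The stopper is still at (355,92), and the gripper is well clear. I'll hand the job in.

```bash
python3 -c "
from plant import robot
print(robot.finish_job())"
```

```text
the job is handed in; nothing more can be done
None
```

I rolled the amber jar onto the white viewing window with fingertip strokes on its top; it was at rest about midway between the two edge lines when I handed the job in at about 17 s, with no contact with the stopper, tape roll, dropper bottle or marker.

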